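# Clamp a glued drawer divider in the ratchet press

## Robot

A 6-joint arm with a two-finger parallel gripper is mounted at the origin on the work surface. World frame = base frame: x ahead of the robot, y to its left, z up, the work surface at z = 0. Lengths are in mm, angles in rad, forces in N, time in s.
With the tool pointing down it reaches from about 400 to 925 mm from the base axis. Payload 12.5 kg.
Tool frame: the origin (TCP) lies midway between the tips of the shut fingers; the grasp point (between the pads) lies 19 mm behind it; z points along the fingers, y is the line along which they close (so a half turn about z gives the same grasp; the last joint's range is limited). The gripper opens to 95 mm and grips with 3 to 60 N. Pads are 20 mm wide; open, the fingers measure 119 mm over their backs; the gripper's body (75 mm by 180 mm) begins 59 mm behind the grasp point.
Start: joints at [-1.309, 0.491, 1.559, -0, 1.092, -0.106], TCP at [224.751, -583.21, 214.661] pointing down, gripper open.
Joint ranges: [-3.1, 3.1], [-0.84, 2.19], [0.05, 2.79], [-1.13, 4.28], [0.06, 2.93], [-2.69, 2.69]. Speed limits (rad/s): [2.22, 2.22, 2.79, 3.14, 3.14, 3.14].

## Interface

Orientations are given as [roll, pitch, yaw] about the fixed x, y, z axes, in that order (R = Rz(yaw) Ry(pitch) Rx(roll)).
In Python, from cell import * gives the robot as it stands.
- The arm moves only by the tool servo_tool, never from a script. Its argument "moves" is one flat list of numbers, 5 for each row, row after row: the shift along the world's x, y, z as a fraction of full scale, then the turn about the world's z as a fraction of full scale, then the opening, from 0 (shut) to 1 (fully open). A call has 1 to 12 rows; each row is the pose to reach, as a shift and turn from the pose commanded when the call began, turning the shorter way round; what a row does not reach only later rows make up. Full scale, the value 1, is 400 mm for a shift and 180 degrees for a turn. A row lasts 1/12 s, in which the tool goes at most 41.7 mm and 7.16 degrees, less where a joint would pass 70% of its speed; a pose out of reach is approached as far as the arm can. A call with a number of a shift or a turn outside -1 to 1 is refused whole. A call with a gripper value outside its range is refused whole. The fingers move at their own pace and stop on an object; the grip force is fixed at half the most. Time passes only in rows, so rows that repeat a pose let the fingers close. It gives the time, the measured TCP pose, the force, the opening and the grip force at its end, in the units of the state.
- state(): the state, without advancing time (a new reading comes with each control period).
- read_camera(name): name is "scene" or "side" or "wrist"; returns (picture, depth): 384x512x3 uint8, blue, green, red; 384x512 float32, mm along the optical axis (not along the pixel's ray), 0 where there is no reading.
- get_calibration(name): a dict with "K" (3x3 intrinsics, pixels), "k1" (the pictures are not rectified: a ray, as slopes to the right and down, at radius r is drawn at 1 + k1 r^2 times it, then the intrinsics apply), "R" (3x3) and "t" (3): a world point X has camera coordinates R X + t. Camera axes: x right, y down, z forward; pixel columns grow to the right and rows downward; lengths in mm; the calibration is good to about 2 mm. A picture is of the moment at which its call begins: read the wrist's pose just before it. get_calibration takes no time and is no camera call; for the wrist camera it gives the pose at the moment of the call.
- job_done(): hands the job in; it is judged then, once.
The state is a dict: "t": time; "joints": joint angles; "qvel": joint speeds; "tau": joint torques, N m; "eef_pos": TCP position; "tcp_rot": TCP orientation; "ft_force": force on the tool from outside, world axes, zero at the start; "moment": the same for the moment, N m; "opening": opening from 0.0 (shut) to 1.0 (fully open); "grip_force": force on a finger pad.
Only numpy, scipy, OpenCV 4.12 (cv2) and the standard library are available. Lean on these libraries where they do the work, as an engineer would, in place of code of your own. Each camera call takes 0.05 s, during which the arm holds its last target. There are 200 camera calls.

## Task

Take the plywood drawer divider that leans in the sloping rest and lower it upright onto its long edge in the open jaws of the gluing press, centred between the jaws' ends, and let go of it. Then swing the press's ratchet wrench back and forth (it drives when pulled over towards the robot and slips freely on the way back) until the jaws clamp the divider firmly. Let go of the wrench, and leave the other things on the table where they are.

Things in the scene. Friction and masses are not known exactly. Their poses are not given: they have to be found in the camera images.
- divider: loose plywood board 110 mm long, 90 high, 10 thick, about 70 g. Origin: middle of its lower long face; own x across the thickness, y along the length, z up the board. At the start it leans 35 degrees from vertical in the rest, its upper edge towards the robot. Pinch it across its thickness at the middle of the upper edge, the fingers tilted along the board.
- rest: fixed wooden sloping rest, base 115 x 130 mm, 12 high. Origin: underside, below the board's lower edge; x away from the robot, y along the board. Two ribs 12 mm wide, at y = +42 and -42, carry the board's under face up to 66 mm from its lower edge; the 72 mm between them are open for a finger. A 7 mm lip stands before the lower edge, which is 22 mm above the table.
- press: fixed gluing press, base plate 150 (x) x 165 (y) mm, 14 high. Origin: underside, below the slot's middle. Own x runs along the slot, away from the robot at yaw 0; y is the screw axis, pointing from the slot to the wrench. Two cork-faced jaws, 90 mm long in x, tops 60 mm above the table, form a slot open at its top and ends.
- slot (a point): middle of the slot's floor (top of the base plate, 14 mm above the table) with the screw at 0; axes as the press. The fixed jaw's face is at y = -8.5 mm, the moving one's at +8.5 mm less 4 mm per rad of screw angle. The divider is to stand here with its length along x.
- jaw_pad: the moving jaw's sprung cork face, 90 x 46 mm; the screw drives it towards -y of the press, 4 mm per rad. Meeting the divider it presses with 4 N at once, then 4 N more per mm. Its origin is not on the pad: use the slot.
- screw (a joint): angle of the clamp screw, rad: 0 to 0.4 at the start, grows as the jaws close. The jaw meets the 10 mm divider at about 1.75, clamps it firmly from about 2.1, and the screw ends at a hard stop at 2.6. Friction of 0.5 N m holds it where it is left.
- wrench (a joint): angle of the wrench handle from upright, rad: 0 straight up, growing as it leans towards the robot (-x of the press), stops at 0 and 0.85. Turned to larger angles it drives the screw by as much, after up to 0.2 rad of play; turned back it slips freely and the screw stays (creeps back 0.1 at most). It stays where left (friction 0.22 N m); driving takes about 0.8 N m.
- wrench_pivot (a point): point on the screw axis in the wrench's middle plane, 107 mm along y from the slot, 45 mm above the table; axes as the press. The wrench is pinned here: steel head 72 mm across, 22 thick, and a straight handle whose grip, 14 mm thick along y and 22 wide, runs from 91 to 153 mm from this point. Pinch it across the 14 mm, about 125 mm from the pivot.
- ashtray: heavy glass ashtray, 120 mm across, 38 high; origin: centre of its underside
- glasses_case: tortoiseshell glasses case, 155 x 60 x 36 mm; origin: centre of its underside
- clippers: steel nail clippers, 58 mm long, 13 high, lying flat; origin: centre of the underside
- teacup: white teacup, 72 mm across, 55 high; origin: centre of its underside
- chip_stack: stack of six bone chips, 62 x 20 mm, 27 high; origin: centre of its underside
- tile_row: row of four standing mahjong tiles, 22 x 108 mm, 38 high; origin: centre of its underside
- glue_jar: closed glue jar, 56 mm across, 75 high; origin: centre of its underside
Not all that is in view belongs to the job. Of the things that look like the divider, the smallest one is meant.

How it is judged:
By the outcome, as a careful person would: the job done as asked, in the order asked, and still so for the second after the job is handed in, with the robot touching nothing.
It also fails if it takes over 61 s, if anything falls off the work surface, if the arm or the gripper's body presses on something with over 40 N, if the wrist force passes 120 N, or if a joint passes its speed limit or range.

## Working session

There is one attempt and no reset: what is moved stays moved. The work goes in short steps, Python scripts to look and compute and a tool call to move; the robot and the scene stay as the last step left them, time stands still between calls to the robot, and variables do not carry over. Pictures are saved under pics/ and viewed, at most 10 in all, crops included, and the job is handed in when it is done.

Besides the shell and the picture viewer there is one more tool, called after "Request:" as name(argument=value, ...) on one line, values as JSON. servo_tool: Moves the arm, as the interface text tells. Its arguments: {"type":"object","properties":{"moves":{"type":"array"}},"required":["moves"]}

```bash
ls; mkdir -p pics
python3 - <<'E'
from cell import *
import cv2,numpy as np
for n in("scene","side"):
    p,d=read_camera(n); c=get_calibration(n)
    cv2.imwrite(f"pics/{n}0.png",p); np.savez(f"{n}0.npz",p=p,d=d,**{k:np.array(c[k]) for k in("K","k1","R","t")})
    print(n,c)
print(state())
E
```

```text
pics
scene {'K': array([[367.04712586,   0.        , 254.61581317],
       [  0.        , 367.04712586, 192.86157074],
       [  0.        ,   0.        ,   1.        ]]), 'k1': -0.03629273637674566, 'R': array([[ 0.75296669,  0.65802617,  0.00653693],
       [ 0.35745088, -0.40064341, -0.84363127],
       [-0.55251247,  0.63756287, -0.53688318]]), 't': array([-355.04720127, -179.42998856, 1423.55510253])}
side {'K': array([[403.59225805,   0.        , 252.1156868 ],
       [  0.        , 403.59225805, 189.42319409],
       [  0.        ,   0.        ,   1.        ]]), 'k1': -0.030509086946190152, 'R': array([[-0.99546612, -0.09343807, -0.01779108],
       [-0.04955784,  0.6691561 , -0.74146755],
       [ 0.08118631, -0.73722414, -0.67075282]]), 't': array([ 522.76774049,  109.24708529, 1048.51730375])}
{'t': 0.1, 'joints': array([-1.30858695e+00,  4.91513839e-01,  1.55938299e+00,  1.29076981e-05,
        1.09169915e+00, -1.05611128e-01]), 'qvel': array([-0.00164558, -0.00188392, -0.00264944,  0.00013602,  0.00084855,
       -0.00111069]), 'tau': array([ 3.84836356e-03, -6.13620043e+01, -2.58607310e+01,  6.94210175e-02,
        4.69440117e-02, -3.05706180e-05]), 'eef_pos': array([ 224.7016795 , -582.98383724,  214.11303835]), 'tcp_rot': array([-3.14059612e+00, -1.17150272e-04,  3.67814490e-01]), 'ft_force': array([ 0.39426122,  0.21542291, -0.35492299]), 'moment': array([ 0.00817168, -0.00819975,  0.04271791]), 'grip_force': 0.0, 'opening': 0.99836207126828}
```

View pics/scene0.png

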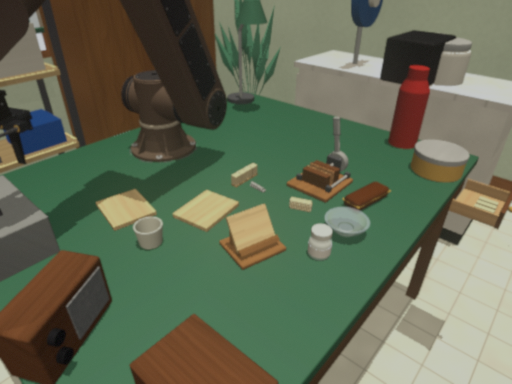

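View pics/side0.png

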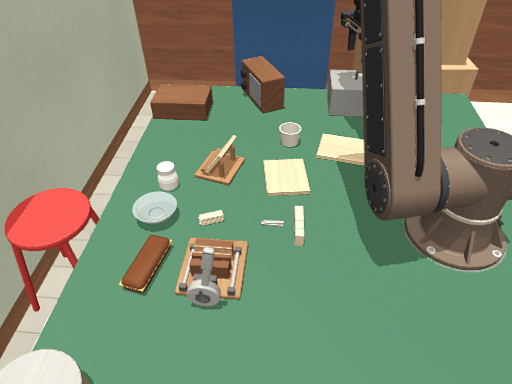

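Scene: the rest with the leaning board is at scene (252,237) / side (222,160). The press is at scene (320,180) / side (212,270), with its wrench nearly upright. The two flat boards are larger decoys. Next I'll build a top-down height map.

```bash
cat > h.py <<'E'
import numpy as np,cv2
def cloud(f):
    z=np.load(f); d=z['d']; h,w=d.shape
    v,u=np.mgrid[:h,:w]; 
    n=cv2.undistortPoints(np.stack([u.ravel(),v.ravel()],1).astype(float)[:,None],z['K'],np.array([float(z['k1']),0,0,0]))[:,0]
    D=d.ravel(); P=(np.c_[n,np.ones(len(n))]*D[:,None]-z['t'])@z['R']
    m=(D>0); return P[m],z['p'].reshape(-1,3)[m]
E
python3 - <<'E'
from h import *
for f in("scene0","side0"):
    P,C=cloud(f+".npz")
    m=(abs(P[:,2])<15)&(P[:,0]>350)&(P[:,0]<900)&(abs(P[:,1])<450)
    A=np.c_[P[m][:,:2],np.ones(m.sum())]; print(f,m.sum(),np.linalg.lstsq(A,P[m][:,2],rcond=None)[0],np.median(P[m][:,2]))
x0,x1,y0,y1,s=350,950,-400,400,1
Hs=[]
for f in("side0","scene0"):
    P,C=cloud(f+".npz")
    img=np.zeros((600,800,3),np.uint8)
    m=(P[:,2]>8)&(P[:,2]<230)&(P[:,0]>x0)&(P[:,0]<x1)&(abs(P[:,1])<400)
    P=P[m];C=C[m];o=np.argsort(P[:,2])
    for p,c in zip(P[o],C[o]):
        h=int(min(255,p[2]*1.27))
        col=cv2.applyColorMap(np.uint8([[h]]),cv2.COLORMAP_JET)[0,0].tolist()
        cv2.circle(img,(int(400-p[1]),int(950-p[0])),1,col,-1)
    for k in range(-400,400,100): cv2.putText(img,str(k),(400-k,598),0,.4,(255,255,255)); cv2.line(img,(400-k,0),(400-k,600),(60,60,60))
    for k in range(400,950,100): cv2.putText(img,str(k),(0,950-k),0,.4,(255,255,255)); cv2.line(img,(0,950-k),(800,950-k),(60,60,60))
    cv2.imwrite(f"pics/top_{f}.png",img); Hs.append(img)
both=np.maximum(Hs[0],Hs[1]); cv2.imwrite("pics/top.png",both)
E
```

```text
scene0 32412 [-4.99351711e-03  2.11808522e-03  5.03277778e+00] 0.38703944654945877
side0 46917 [-1.18290936e-03 -2.27380928e-03  2.77604174e+00] 1.2342912577929144
```

View pics/top.png

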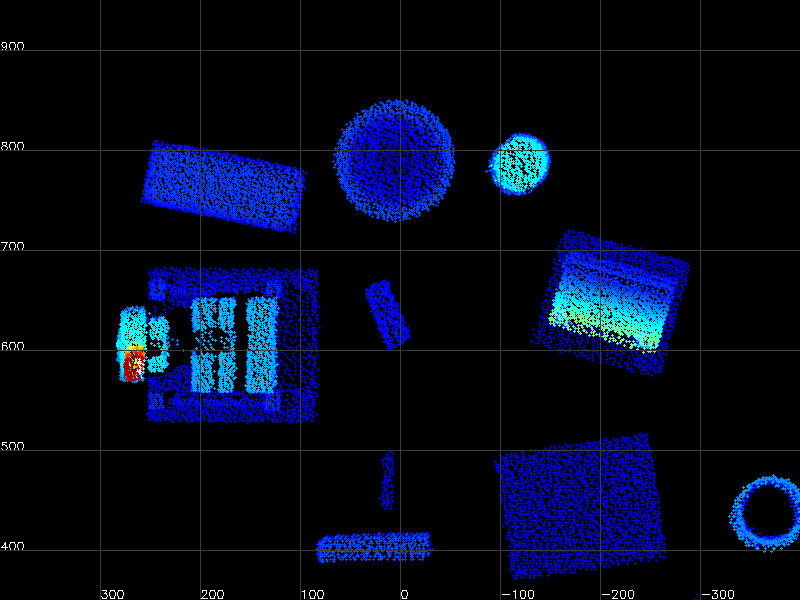

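The map is clear: the press is at about (605,160) with yaw near 0, and the board's top edge runs around (610..630, -260..-150). Now the precise fits.

Run:
```python
from h import *
np.set_printoptions(precision=2,suppress=True)
for f in("scene0","side0"):
    P,C=cloud(f+".npz"); print("==",f)
    # board
    m=(P[:,0]>560)&(P[:,0]<730)&(P[:,1]<-130)&(P[:,1]>-300)&(P[:,2]>40)
    Q=P[m]
    best=None;rng=np.random.default_rng(0)
    for i in range(300):
        a=Q[rng.choice(len(Q),3)]; n=np.cross(a[1]-a[0],a[2]-a[0]); l=np.linalg.norm(n)
        if l<100: continue
        n/=l; k=abs((Q-a[0])@n)<1.5
        if best is None or k.sum()>best.sum(): best=k
    B=Q[best]; c=B.mean(0); n=np.linalg.svd(B-c)[2][2]; n*=np.sign(n[2])
    # x-axis of tilt: horizontal dir of the normal
    yaw=np.arctan2(n[1],n[0]); tilt=np.arccos(n[2])
    print("board n",n,"yaw",np.degrees(yaw),"lean from vert",90-np.degrees(tilt),len(B),"of",len(Q))
    ey=np.array([-np.sin(yaw),np.cos(yaw),0]); up=np.cross(n,ey); up*=np.sign(up[2])
    s=(B-c)@ey; w=(B-c)@up; pc=np.percentile(s,[1,99]); pw=np.percentile(w,[2,99.5])
    print("len",pc,"up",pw,"top mid upper face",c+ey*pc.mean()+up*pw[1])
    # press
    m=(P[:,0]>520)&(P[:,0]<690)&(P[:,1]>80)&(P[:,1]<225)&(P[:,2]>54)&(P[:,2]<67)
    J=P[m]; print("jaw top z",np.median(J[:,2]),"x",np.percentile(J[:,0],[1,99]))
    h,e=np.histogram(J[:,1],bins=np.arange(110,222,2)); print([(int(a),int(b)) for a,b in zip(e,h)])
    r=cv2.minAreaRect(J[(J[:,1]<160)][:,:2].astype(np.float32)); print("fixed jaw rect",r)
    m=(P[:,0]>500)&(P[:,0]<700)&(P[:,1]>70)&(P[:,1]<260)&(P[:,2]>9)&(P[:,2]<19)
    print("base",cv2.minAreaRect(P[m][:,:2].astype(np.float32)),np.median(P[m][:,2]))
    m=(P[:,0]>500)&(P[:,0]<700)&(P[:,1]>235)&(P[:,1]<300)&(P[:,2]>100)
    W=P[m]; print("handle n",len(W),"y",np.percentile(W[:,1],[2,50,98]),"zmax",np.percentile(W[:,2],99))
    for z in range(105,200,15):
        k=abs(W[:,2]-z)<7.5
        if k.sum()>3: print(z,np.percentile(W[k][:,0],[3,97]),np.percentile(W[k][:,1],[3,97]))
```

```text
== scene0
board n [ 0.78 -0.22  0.58] yaw -15.838455723221236 lean from vert 35.42955395852959 856 of 1239
len [-52.46  55.15] up [-34.34  36.28] top mid upper face [ 620.44 -205.25   98.69]
jaw top z 60.02542688536913 x [562.26 651.01]
[(110, 0), (112, 0), (114, 0), (116, 0), (118, 0), (120, 1), (122, 5), (124, 18), (126, 30), (128, 17), (130, 11), (132, 9), (134, 10), (136, 10), (138, 10), (140, 10), (142, 9), (144, 7), (146, 8), (148, 7), (150, 7), (152, 2), (154, 1), (156, 0), (158, 0), (160, 0), (162, 1), (164, 11), (166, 25), (168, 25), (170, 8), (172, 9), (174, 12), (176, 6), (178, 7), (180, 1), (182, 0), (184, 9), (186, 7), (188, 11), (190, 9), (192, 6), (194, 13), (196, 10), (198, 11), (200, 8), (202, 4), (204, 5), (206, 1), (208, 0), (210, 0), (212, 0), (214, 0), (216, 0), (218, 0)]
fixed jaw rect ((606.879150390625, 137.85446166992188), (31.3787841796875, 90.66603088378906), 88.58674621582031)
base ((606.5255126953125, 170.47186279296875), (178.55160522460938, 151.12547302246094), 89.15265655517578) 14.639568560188014
handle n 195 y [256.83 260.8  269.55] zmax 195.32779926
[... 926 characters left out ...]
 (192, 23), (194, 16), (196, 18), (198, 25), (200, 18), (202, 26), (204, 35), (206, 22), (208, 3), (210, 0), (212, 0), (214, 0), (216, 0), (218, 0)]
fixed jaw rect ((602.7859497070312, 138.87564086914062), (28.26597023010254, 90.49280548095703), 89.00418853759766)
base ((603.5827026367188, 167.7598114013672), (167.60888671875, 151.2151641845703), 89.37273406982422) 14.755079546942778
handle n 346 y [262.54 272.63 274.93] zmax 198.42360410176815
105 [586.24 601.29] [270.05 274.42]
120 [584.43 599.91] [267.72 274.07]
135 [577.95 598.98] [269.23 274.05]
150 [576.49 596.58] [270.74 274.9 ]
165 [574.38 595.09] [268.1  274.74]
180 [572.16 591.47] [270.42 274.86]
195 [569.99 589.87] [261.66 274.99]
```

Request:
servo_tool(moves=[0.95,0.85,0,0.295,1,0.95,0.85,0,0.295,1,0.95,0.85,0,0.295,1,0.95,0.85,0,0.295,1,0.95,0.85,0,0.295,1,0.95,0.85,0,0.295,1,0.95,0.85,0,0.295,1,0.95,0.85,0,0.295,1,0.95,0.85,0,0.295,1,0.95,0.85,0,0.295,1,0.95,0.85,0,0.295,1,0.95,0.85,0,0.295,1])

```text
t: 1.1
eef_pos: [598.6, -248.0, 214.4]
tcp_rot: [-3.141, -0.0, 1.295]
ft_force: [0.2, -0.3, -0.4]
opening: 0.998
grip_force: 0.0
```

Request:
servo_tool(moves=[0.108,0.078,0,0,1,0.108,0.078,0,0,1,0.108,0.078,0,0,1])

```text
t: 1.35
eef_pos: [642.4, -216.1, 213.7]
tcp_rot: [-3.141, -0.0, 1.298]
ft_force: [0.1, 0.3, 0.2]
opening: 1.001
grip_force: 0.0
```

```bash
cat >> h.py <<'E'
def snap(n,tag):
    from cell import read_camera,get_calibration,state
    c=get_calibration(n); p,d=read_camera(n)
    cv2.imwrite(f"pics/{tag}.png",p); np.savez(f"{tag}.npz",p=p,d=d,**{k:np.array(c[k]) for k in("K","k1","R","t")})
    return cloud(f"{tag}.npz")
def board(Q,tol=1.5):
    best=None;rng=np.random.default_rng(0)
    for i in range(300):
        a=Q[rng.choice(len(Q),3)]; n=np.cross(a[1]-a[0],a[2]-a[0]); l=np.linalg.norm(n)
        if l<100: continue
        n/=l; k=abs((Q-a[0])@n)<tol
        if best is None or k.sum()>best.sum(): best=k
    B=Q[best]; c=B.mean(0); n=np.linalg.svd(B-c)[2][2]; n*=np.sign(n[2])
    yaw=np.arctan2(n[1],n[0]); ey=np.array([-np.sin(yaw),np.cos(yaw),0]); up=np.cross(n,ey); up*=np.sign(up[2])
    s=(B-c)@ey; w=(B-c)@up; pc=np.percentile(s,[1,99]); pw=np.percentile(w,[1,99.5])
    print("n",n,"yaw",np.degrees(yaw),"lean",np.degrees(np.arcsin(n[2])),len(B),len(Q),"len",pc,"up",pw,"top mid",c+ey*pc.mean()+up*pw[1])
E
python3 - <<'E'
from h import *
np.set_printoptions(precision=2,suppress=True)
from cell import state
P,C=snap("wrist","w1"); s=state(); print(s['eef_pos'],s['tcp_rot'],len(P),P.min(0),P.max(0))
m=(P[:,0]>560)&(P[:,0]<730)&(P[:,1]<-130)&(P[:,1]>-300)&(P[:,2]>40)&(P[:,2]<110)
print(m.sum()); board(P[m])
m=abs(P[:,2])<12; print("table",np.median(P[m][:,2]))
E
```

```text
[ 640.97 -217.54  213.75] [-3.14 -0.    1.3 ] 186304 [ 250.54 -823.65 -757.43] [1558.92   72.52  342.31]
3846
n [ 0.79 -0.22  0.58] yaw -15.716687893690567 lean 35.31449509745965 3304 3846 len [-55.99  51.35] up [-38.4   31.52] top mid [ 622.06 -205.07   97.91]
table -1.2066338006397268
```

View pics/w1.png

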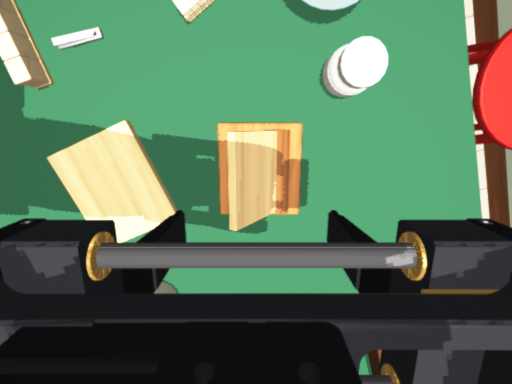

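Request:
servo_tool(moves=[0.023,0.01,-0.1,0,1,0.023,0.01,-0.2,0,1,0.023,0.01,-0.28,0,1,0.023,0.01,-0.345,0,1,0.023,0.01,-0.345,0,1])

```text
t: 1.82
eef_pos: [646.2, -215.0, 71.4]
tcp_rot: [-3.133, -0.001, 1.293]
ft_force: [-0.4, 0.2, -1.2]
opening: 1.0
grip_force: 0.0
```

Request:
servo_tool(moves=[0.006,-0.002,0.0,0,0.9,0.012,-0.003,0.0,0,0.8,0.018,-0.005,0.005,0,0.7,0.024,-0.007,0.01,0,0.6,0.03,-0.008,0.015,0,0.5,0.036,-0.01,0.02,0,0.42,0.042,-0.012,0.03,0,0.35,0.047,-0.013,0.035,0,0.3,0.047,-0.013,0.04,0,0.25,0.047,-0.013,0.04,0,0.25])

```text
t: 2.65
eef_pos: [668.7, -219.8, 93.1]
tcp_rot: [3.141, 0.0, 1.295]
ft_force: [-1.4, 0.6, 1.1]
opening: 0.358
grip_force: 0.4
```

Run:
```python
from h import *
np.set_printoptions(precision=2,suppress=True)
from cell import state
P,C=snap("scene","s2");s=state(); print(s['eef_pos'],s['opening'],s['ft_force'])
m=(P[:,0]>560)&(P[:,0]<730)&(P[:,1]<-130)&(P[:,1]>-300)&(P[:,2]>40)&(P[:,2]<125)
board(P[m])
p=cv2.imread("pics/s2.png")[150:290,180:350]; cv2.imwrite("pics/s2c.png",cv2.resize(p,None,fx=4,fy=4,interpolation=2))
```

```text
[ 668.55 -219.74   92.85] 0.31484827876411026 [-1.19  0.48  1.25]
n [ 0.96 -0.27  0.09] yaw -15.632916069124812 lean 5.048366063908917 685 1105 len [-44.44  63.14] up [-33.53  40.48] top mid [ 661.09 -216.88  114.56]
```

View pics/s2c.png

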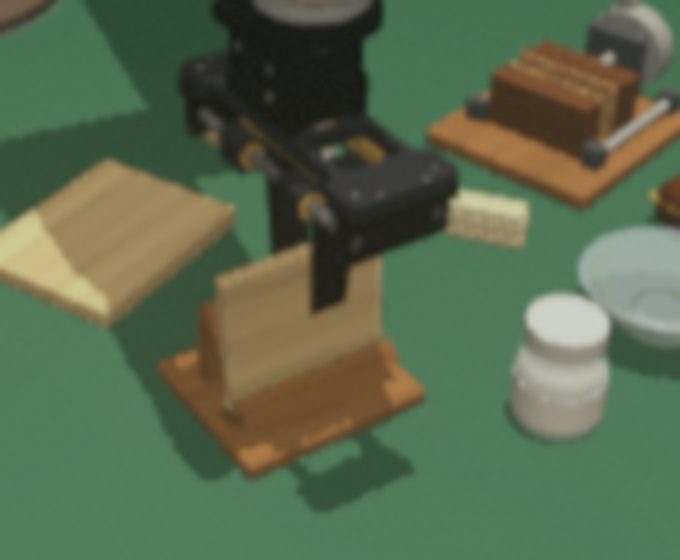

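The board stands nearly upright (lean 5°), with the fingers on either side of it. Closing now.

Request:
servo_tool(moves=[-0.006,0.002,-0.015,0,0.2,-0.006,0.002,-0.015,0,0.12,-0.006,0.002,-0.015,0,0,-0.006,0.002,-0.015,0,0,-0.006,0.002,-0.015,0,0,-0.006,0.002,-0.015,0,0,-0.006,0.002,-0.015,0,0])

```text
t: 3.28
eef_pos: [664.9, -218.5, 86.0]
tcp_rot: [-3.138, -0.0, 1.295]
ft_force: [-5.0, 1.1, -0.2]
opening: 0.101
grip_force: 29.9
```

Run:
```python
from h import *
np.set_printoptions(precision=2,suppress=True)
from cell import state
P,C=snap("scene","s3");s=state(); print(s['eef_pos'],s['opening'],s['grip_force'],s['ft_force'])
m=(P[:,0]>560)&(P[:,0]<730)&(P[:,1]<-130)&(P[:,1]>-300)&(P[:,2]>40)&(P[:,2]<125)
board(P[m])
```

```text
[ 664.91 -218.56   86.02] 0.10427308170517177 29.912050366401672 [-5.67  1.31  0.68]
n [-0.96  0.27  0.01] yaw 164.30059639195701 lean 0.44781312862612016 678 1068 len [-60.2  47.8] up [-32.39  42.77] top mid [ 668.99 -219.39  115.77]
```

Request:
servo_tool(moves=[0,0,0.1,0,0,0,0,0.2,0,0,0,0.05,0.28,-0.04,0,-0.03,0.15,0.28,-0.08,0,-0.06,0.25,0.28,-0.12,0,-0.08,0.35,0.28,-0.16,0,-0.1,0.45,0.28,-0.2,0,-0.12,0.55,0.28,-0.24,0,-0.13,0.65,0.28,-0.28,0,-0.14,0.74,0.28,-0.32,0,-0.15,0.83,0.28,-0.36,0,-0.15,0.9,0.28,-0.4,0])

```text
t: 4.33
eef_pos: [605.3, 143.6, 198.8]
tcp_rot: [-3.141, -0.0, 0.052]
ft_force: [-0.0, -0.1, -0.5]
opening: 0.101
grip_force: 30.0
```

Run:
```python
from cell import state
s=state();print(s['t'],s['eef_pos'],s['tcp_rot'],s['opening'],s['grip_force'])
```

```text
4.3333 [605.30953146 143.64874349 198.81141858] [-3.14141003e+00 -1.03029568e-04  5.20860878e-02] 0.10109859104091107 29.9837726354599
```

Request:
servo_tool(moves=[0,0.02,-0.02,-0.022,0,0,0.039,-0.05,-0.022,0,0,0.039,-0.05,-0.022,0,0,0.039,-0.05,-0.022,0])

```text
t: 4.67
eef_pos: [605.9, 156.2, 177.7]
tcp_rot: [3.141, 0.002, -0.009]
ft_force: [-0.6, -0.7, -0.2]
opening: 0.103
grip_force: 30.0
```

```bash
cat > m.py <<'E'
from h import *
np.set_printoptions(precision=2,suppress=True)
import sys
from cell import state
tag=sys.argv[1]
for n in("scene","side","wrist"):
    s=state(); P,C=snap(n,tag+n); print("==",n,s['eef_pos'],s['tcp_rot'])
    e=s['eef_pos']; bz=e[2]
    R=(abs(P[:,0]-605)<80)
    m=R&(abs(P[:,1]-e[1])<25)&(P[:,2]>bz-70)&(P[:,2]<bz+10)
    if m.sum()>50:
        Q=P[m]; lo=Q[:,2]<bz-5
        print("board n",m.sum(),"x",np.percentile(Q[lo][:,0],[1,50,99]),"y",np.percentile(Q[lo][:,1],[2,25,50,75,98]),"z",np.percentile(Q[:,2],[1,99]))
        for a,b in((-65,-45),(-45,-25),(-25,-5)):
            k=(Q[:,2]>bz+a)&(Q[:,2]<bz+b)
            if k.sum()>20: print("  ",a,np.percentile(Q[k][:,1],[2,50,98]),np.percentile(Q[k][:,0],[2,98]))
    J=P[R&(P[:,1]>100)&(P[:,1]<225)&(P[:,2]>55)&(P[:,2]<66)]
    if len(J)>50:
        print("jaw z",np.median(J[:,2]),"x",np.percentile(J[:,0],[1,99]))
        h,e2=np.histogram(J[:,1],bins=np.arange(118,214,2)); print(' '.join(f"{int(a)}:{b}" for a,b in zip(e2,h)))
        for lo,hi in((562,592),(592,620),(620,650)):
            k=J[(J[:,0]>lo)&(J[:,0]<hi)]; f=k[k[:,1]<159][:,1]; g=k[k[:,1]>159][:,1]
            if len(f)>8 and len(g)>8: print("  slot at x",lo,hi,np.percentile(f,98),np.percentile(g,2))
E
python3 m.py a
```

```text
== scene [605.87 156.17 177.67] [ 3.14  0.   -0.01]
board n 706 x [553.64 612.15 661.53] y [149.68 151.92 153.07 154.28 157.53] z [117.74 187.27]
   -65 [150.24 152.96 157.04] [555.49 660.53]
   -45 [149.5  152.95 157.57] [553.58 661.15]
   -25 [149.66 153.21 157.13] [555.29 661.24]
jaw z 60.30179599778842 x [561.66 650.89]
118:0 120:0 122:4 124:13 126:23 128:14 130:9 132:9 134:10 136:9 138:8 140:15 142:9 144:11 146:3 148:10 150:5 152:3 154:0 156:0 158:0 160:0 162:1 164:5 166:26 168:20 170:15 172:8 174:13 176:7 178:4 180:1 182:1 184:6 186:11 188:11 190:12 192:7 194:8 196:10 198:4 200:12 202:7 204:3 206:1 208:0 210:0
  slot at x 562 592 152.14906178326137 166.16484589382424
  slot at x 592 620 150.65570365054097 166.2387127632016
  slot at x 620 650 149.49014944624082 164.76841617040003
== side [606.24 155.78 178.32] [ 3.14  0.   -0.01]
board n 977 x [549.47 603.03 658.49] y [159.27 161.01 161.75 162.38 164.  ] z [118.78 187.05]
   -65 [159.2  161.73 163.85] [552.11 655.83]
   -45 [159.47 161.79 163.96] [549.53 656.76]
   -25 [159.14 161.71 164.21] [550.29 657.31]
jaw z 60.46426660482
[... 550 characters left out ...]
.   -0.01]
board n 153 x [662.42 662.66 662.78] y [150.45 152.57 154.73 157.1  159.21] z [123.11 188.26]
   -45 [150.63 155.07 159.16] [662.46 662.72]
jaw z 58.37614120162576 x [570.86 650.93]
118:0 120:0 122:0 124:85 126:124 128:144 130:147 132:133 134:107 136:114 138:135 140:128 142:126 144:63 146:0 148:0 150:0 152:0 154:0 156:0 158:0 160:0 162:0 164:13 166:120 168:114 170:123 172:127 174:125 176:117 178:2 180:0 182:1 184:117 186:138 188:138 190:133 192:135 194:137 196:139 198:128 200:131 202:127 204:57 206:0 208:0 210:0
  slot at x 562 592 144.82678466884684 166.62469101587996
  slot at x 592 620 144.77345500363054 166.7331240476504
  slot at x 620 650 144.6902725929743 166.18109196838023
```

View pics/awrist.png

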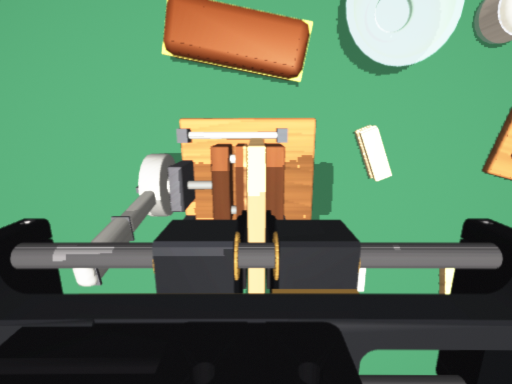

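Request:
servo_tool(moves=[-0.003,0.008,-0.05,-0.002,0,-0.003,0.008,-0.1,-0.002,0,-0.003,0.008,-0.1,-0.002,0,-0.003,0.008,-0.1,-0.002,0,-0.003,0.008,-0.1,-0.002,0])

```text
t: 5.23
eef_pos: [605.6, 159.3, 139.8]
tcp_rot: [-3.142, -0.001, -0.019]
ft_force: [-0.4, -0.0, -0.4]
opening: 0.104
grip_force: 30.0
```

```bash
python3 m.py b
```

```text
== scene [605.62 159.34 139.82] [-3.14 -0.   -0.02]
board n 665 x [551.45 609.45 661.66] y [152.47 154.95 156.27 157.33 160.35] z [ 79.51 148.82]
   -65 [151.68 156.53 160.24] [551.79 661.03]
   -45 [152.65 156.21 160.35] [555.17 661.11]
   -25 [152.88 156.07 160.35] [552.83 661.13]
jaw z 60.22215697571272 x [562.87 651.07]
118:0 120:0 122:3 124:15 126:26 128:16 130:9 132:10 134:9 136:10 138:8 140:9 142:13 144:6 146:9 148:7 150:7 152:3 154:0 156:0 158:0 160:0 162:0 164:7 166:22 168:25 170:9 172:11 174:9 176:11 178:2 180:2 182:1 184:8 186:9 188:6 190:2 192:0 194:2 196:0 198:1 200:2 202:1 204:1 206:0 208:0 210:0
  slot at x 562 592 150.42895312156494 165.49007275959937
  slot at x 592 620 152.0044443469694 165.65699743667264
  slot at x 620 650 150.88793817522213 165.80725040806956
== side [605.71 159.47 140.03] [-3.14 -0.   -0.02]
board n 839 x [549.09 601.08 657.32] y [162.75 164.68 165.42 166.13 167.88] z [ 80.08 148.26]
   -65 [163.15 165.36 167.82] [549.84 656.2 ]
   -45 [161.47 165.42 167.98] [549.09 656.4 ]
   -25 [163.28 165.55 167.84] [549.92 656.18]
jaw z 59.929487005299755 x
[... 537 characters left out ...]
 -0.02]
board n 153 x [661.63 661.87 662.01] y [154.07 156.19 158.36 160.71 162.84] z [ 83.86 149.88]
   -45 [154.24 158.68 162.8 ] [661.67 661.99]
jaw z 58.34185471479189 x [583.39 651.13]
118:0 120:0 122:0 124:93 126:150 128:146 130:154 132:155 134:175 136:146 138:143 140:136 142:134 144:131 146:133 148:111 150:0 152:0 154:0 156:0 158:0 160:0 162:0 164:0 166:24 168:133 170:131 172:131 174:141 176:131 178:1 180:0 182:0 184:140 186:147 188:151 190:142 192:153 194:148 196:151 198:147 200:152 202:148 204:76 206:0 208:0 210:0
  slot at x 562 592 144.54781837153297 174.59325895346925
  slot at x 592 620 149.2166383163134 168.47335280765063
  slot at x 620 650 148.9593979611217 167.88982836384014
```

Request:
servo_tool(moves=[0,-0.001,-0.03,0,0,0,-0.001,-0.06,0,0,0,-0.001,-0.085,0,0,0,-0.001,-0.11,0,0,0,-0.001,-0.13,0,0,0,-0.001,-0.145,0,0,0,-0.001,-0.145,0,0])

```text
t: 5.97
eef_pos: [604.4, 159.3, 79.0]
tcp_rot: [3.141, 0.002, -0.018]
ft_force: [-0.0, -0.8, -1.0]
opening: 0.102
grip_force: 30.0
```

Run:
```python
from h import *
np.set_printoptions(precision=2,suppress=True)
from cell import state
s=state();print(s['eef_pos'],s['ft_force'],s['moment'],s['grip_force'])
P,C=snap("scene","s5"); p=cv2.imread("pics/s5.png")[80:220,250:400]; a=cv2.resize(p,None,fx=4,fy=4,interpolation=2)
cv2.imwrite("pics/s5c.png",a)
```

```text
[604.36 159.29  78.95] [-0.01 -0.8  -1.04] [0.02 0.05 0.02] 29.987471401691437
```

View pics/s5c.png

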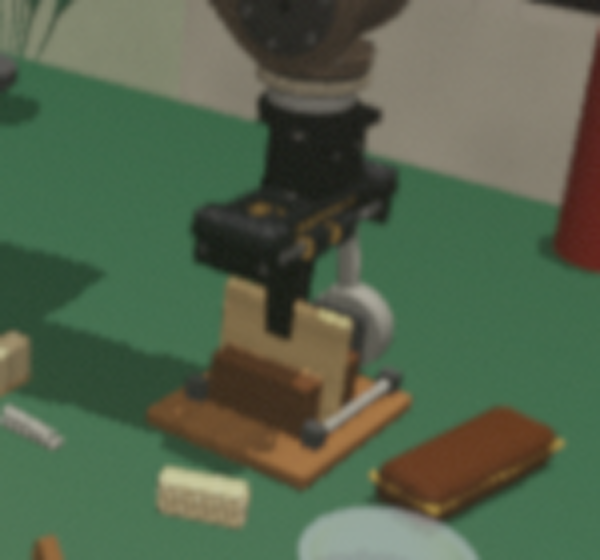

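The board is in the slot between the jaws. I'll feel for the floor in small steps.

Request:
servo_tool(moves=[0,0,-0.002,0,0,0,0,-0.004,0,0,0,0,-0.005,0,0,0,0,-0.005,0,0])

```text
t: 6.35
eef_pos: [605.1, 159.4, 79.0]
tcp_rot: [-3.142, -0.001, -0.018]
ft_force: [0.2, 0.1, -1.1]
opening: 0.103
grip_force: 30.0
```

Request:
servo_tool(moves=[0,0,-0.003,0,0,0,0,-0.006,0,0,0,0,-0.009,0,0,0,0,-0.01,0,0,0,0,-0.01,0,0,0,0,-0.01,0,0])

```text
t: 6.85
eef_pos: [605.1, 159.5, 75.7]
tcp_rot: [-3.142, -0.001, -0.018]
ft_force: [-3.6, -0.6, 9.7]
opening: 0.101
grip_force: 30.0
```

Request:
servo_tool(moves=[0,0,0,0,0.15,0,0,0,0,0.25,0,0,0,0,0.35,0,0,0,0,0.35,0,0,0.05,0,0.35,0,0,0.12,0,0.35,0,0,0.22,0,0.35,0,0,0.28,0,0.35,0,0,0.28,0,0.35,0,0,0.28,0,0.35])

```text
t: 7.68
eef_pos: [605.3, 159.4, 187.8]
tcp_rot: [-3.141, -0.002, -0.018]
ft_force: [1.0, 0.3, -0.8]
opening: 0.348
grip_force: 0.0
```

```bash
cat > n.py <<'E'
from h import *
np.set_printoptions(precision=2,suppress=True)
import sys
from cell import state
tag=sys.argv[1]
for n in("scene","side"):
    s=state(); P,C=snap(n,tag+n); print("==",n,s['t'],s['eef_pos'],s['tcp_rot'])
    Q=P[(abs(P[:,0]-605)<80)&(abs(P[:,1]-159)<15)&(P[:,2]>66)&(P[:,2]<115)]
    print("board",len(Q),"x",np.percentile(Q[:,0],[1,99]),"z",np.percentile(Q[:,2],[1,99]))
    for a,b in((68,78),(78,90),(90,100)):
        k=Q[(Q[:,2]>a)&(Q[:,2]<b)]; 
        if len(k)>10: print("  y",a,np.percentile(k[:,1],[5,50,95]))
    T=Q[Q[:,2]>100]; print("  top y",np.percentile(T[:,1],[5,50,95]))
    J=P[(abs(P[:,0]-605)<45)&(P[:,1]>100)&(P[:,1]<225)&(P[:,2]>55)&(P[:,2]<64)]
    h,e2=np.histogram(J[:,1],bins=np.arange(118,214,2)); print(' '.join(f"{int(a)}:{b}" for a,b in zip(e2,h)))
    W=P[(P[:,0]>480)&(P[:,0]<640)&(P[:,1]>240)&(P[:,1]<290)&(P[:,2]>85)&(P[:,2]<215)]
    if len(W)>20:
        for z in range(95,200,20):
            k=abs(W[:,2]-z)<8
            if k.sum()>5: print("  handle",z,np.percentile(W[k][:,0],[3,97]),np.percentile(W[k][:,1],[3,97]))
E
python3 n.py c
```

```text
== scene 7.6833 [605.31 159.43 187.76] [-3.14 -0.   -0.02]
board 402 x [552.2  661.04] z [ 66.83 106.26]
  y 68 [153.6  156.07 158.66]
  y 78 [152.81 156.03 158.84]
  y 90 [153.22 155.87 159.53]
  top y [153.81 158.1  164.57]
118:0 120:0 122:8 124:11 126:21 128:18 130:8 132:5 134:8 136:12 138:10 140:13 142:7 144:5 146:12 148:7 150:6 152:7 154:23 156:13 158:7 160:1 162:0 164:0 166:0 168:0 170:0 172:0 174:0 176:0 178:0 180:0 182:0 184:0 186:0 188:0 190:0 192:0 194:1 196:2 198:1 200:0 202:1 204:0 206:0 208:0 210:0
  handle 95 [591.44 608.41] [257.56 270.01]
  handle 115 [587.11 603.71] [259.04 270.15]
  handle 135 [581.05 602.75] [257.84 270.14]
  handle 155 [578.95 600.98] [257.23 266.62]
  handle 175 [576.87 597.87] [257.03 264.86]
  handle 195 [576.88 594.53] [256.57 271.08]
== side 7.7333 [604.71 159.35 186.31] [ 3.14  0.   -0.02]
board 650 x [548.2 656.6] z [ 66.38 107.36]
  y 68 [162.96 165.34 166.88]
  y 78 [163.22 165.19 166.97]
  y 90 [163.39 165.44 167.32]
  top y [156.38 162.85 167.07]
118:0 120:0 122:0 124:0 126:0 128:0 130:0 132:0 134:0 136:0 138:0 140:0 142:0 144:0 146:0 148:0 150:0 152:0 154:0 156:0 158:0 160:1 162:6 164:20 166:9 168:18 170:16 172:16 174:17 176:26 178:42 180:13 182:0 184:1 186:11 188:20 190:14 192:20 194:24 196:19 198:17 200:15 202:27 204:29 206:20 208:1 210:0
  handle 95 [587.6  604.71] [269.19 274.46]
  handle 115 [585.18 600.25] [268.92 273.51]
  handle 135 [578.83 598.31] [269.95 274.46]
  handle 155 [575.55 595.89] [269.94 274.38]
  handle 175 [572.39 593.29] [269.5  274.89]
  handle 195 [570.01 590.32] [261.44 274.76]
```

Request:
servo_tool(moves=[0,0,0.08,0,0.5,-0.02,0.08,0.08,0,0.5,-0.048,0.18,0.08,0,0.5,-0.048,0.268,0.08,0,0.5,-0.048,0.268,0.08,0,0.5,-0.048,0.268,0.08,0,0.5,-0.048,0.268,0.08,0,0.5])

```text
t: 8.37
eef_pos: [585.4, 266.3, 217.2]
tcp_rot: [3.14, 0.002, -0.018]
ft_force: [-0.2, -0.5, -0.1]
opening: 0.499
grip_force: 0.0
```

Run:
```python
from h import *
np.set_printoptions(precision=2,suppress=True)
from cell import state
s=state();e=s['eef_pos'];print(e,s['tcp_rot'],s['opening'])
P,C=snap("wrist","w6")
W=P[(P[:,0]>540)&(P[:,0]<650)&(P[:,1]>240)&(P[:,1]<295)&(P[:,2]>85)&(P[:,2]<203)]
for z in range(95,205,15):
    k=abs(W[:,2]-z)<8
    if k.sum()>5: print(z,k.sum(),np.percentile(W[k][:,0],[3,97]),np.percentile(W[k][:,1],[3,50,97]))
```

```text
[585.41 266.3  217.18] [ 3.14  0.   -0.02] 0.49929397883738713
95 49 [604.53 608.26] [259.48 264.85 270.32]
110 53 [602.36 605.42] [259.84 264.99 270.18]
125 55 [600.51 603.04] [260.15 265.09 270.44]
140 67 [597.98 602.51] [258.68 265.17 271.67]
155 107 [594.52 601.02] [258.95 265.26 271.5 ]
170 130 [592.73 598.68] [258.91 265.34 272.03]
185 300 [573.29 595.97] [258.8  265.82 272.47]
200 382 [575.49 593.59] [259.67 265.55 271.04]
```

View pics/w6.png

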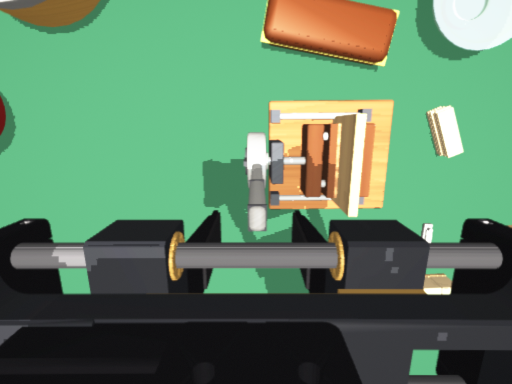

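The wrist view shows the handle (257,200) between the open fingers and the board standing in the slot (352,160). Descending and closing on the handle.

Request:
servo_tool(moves=[0,0,-0.08,0,0.5,0,0,-0.14,0,0.5,0,0,-0.17,0,0.4,0,0,-0.17,0,0.2,0,0,-0.17,0,0,0,0,-0.17,0,0,0,0,-0.17,0,0,0,0,-0.17,0,0])

```text
t: 9.08
eef_pos: [586.3, 265.7, 152.0]
tcp_rot: [3.14, -0.002, -0.018]
ft_force: [0.6, -9.6, 6.8]
opening: 0.146
grip_force: 30.0
```

Request:
servo_tool(moves=[-0.022,-0.002,-0.004,0,0,-0.045,-0.002,-0.01,0,0,-0.067,-0.001,-0.018,0,0,-0.089,-0.001,-0.028,0,0,-0.11,0,-0.039,0,0,-0.13,0,-0.052,0,0,-0.156,0,-0.071,0,0,-0.168,0.001,-0.081,0,0,-0.179,0.001,-0.0925,0,0,-0.185,0.001,-0.099,0,0,-0.185,0.001,-0.099,0,0,-0.185,0.001,-0.099,0,0])

```text
t: 10.08
eef_pos: [511.1, 266.4, 113.0]
tcp_rot: [3.141, -0.0, -0.017]
ft_force: [-8.9, -8.4, 15.7]
opening: 0.147
grip_force: 30.0
```

```bash
python3 - <<'E'
import numpy as np
from cell import state
s=state();e=s['eef_pos'];print(e,s['ft_force'],s['moment'],s['opening'])
dx=606-e[0];dz=e[2]+19-45;print(np.hypot(dx,dz),np.arctan2(dx,dz))
E
python3 n.py d1
```

```text
[511.11069352 266.40889348 113.03759268] [-8.89908994 -8.42263189 15.68380125] [-1.00041942  1.12411677  0.26721104] 0.14694474109532038
128.76149666314646 0.8285300160008002
== scene 10.0833 [511.11 266.41 113.04] [ 3.14 -0.   -0.02]
board 403 x [552.39 660.92] z [ 66.55 105.99]
  y 68 [153.1  155.96 159.69]
  y 78 [153.16 155.98 159.15]
  y 90 [152.57 156.05 159.01]
  top y [153.33 157.8  165.82]
118:0 120:0 122:3 124:13 126:26 128:10 130:9 132:14 134:6 136:9 138:8 140:8 142:13 144:7 146:10 148:3 150:8 152:13 154:11 156:17 158:7 160:0 162:0 164:0 166:0 168:0 170:0 172:0 174:0 176:0 178:0 180:0 182:0 184:0 186:0 188:0 190:0 192:1 194:1 196:1 198:0 200:1 202:0 204:1 206:0 208:0 210:0
  handle 95 [555.26 579.5 ] [258.51 269.53]
  handle 115 [502.18 563.43] [254.52 274.24]
  handle 135 [503.53 548.46] [249.72 268.06]
  handle 155 [502.43 531.41] [247.72 279.9 ]
  handle 175 [513.51 525.5 ] [245.01 281.13]
  handle 195 [535.2  547.17] [241.72 287.45]
== side 10.1333 [511.12 266.4  113.05] [ 3.14 -0.   -0.02]
board 536 x [566.05 656.83] z [ 66.65 107.  ]
  y 68 [163.37 164.98 167.14]
  y 78 [163.03 164.89 166.82]
  y 90 [163.6  165.08 166.57]
  top y [155.53 162.96 166.66]
118:0 120:0 122:0 124:0 126:0 128:0 130:0 132:0 134:0 136:0 138:0 140:0 142:0 144:0 146:0 148:0 150:0 152:0 154:0 156:0 158:0 160:0 162:14 164:22 166:20 168:22 170:20 172:24 174:26 176:48 178:15 180:0 182:4 184:12 186:24 188:22 190:27 192:22 194:18 196:33 198:23 200:29 202:38 204:15 206:1 208:0 210:0
  handle 95 [566.76 577.53] [263.72 273.61]
```

Request:
servo_tool(moves=[0.018,-0.002,0.019,0,0,0.042,-0.002,0.04,0,0,0.068,-0.003,0.058,0,0,0.096,-0.003,0.073,0,0,0.1255,-0.003,0.086,0,0,0.156,-0.004,0.095,0,0,0.187,-0.004,0.1015,0,0,0.209,-0.005,0.104,0,0,0.223,-0.005,0.105,0,0,0.223,-0.005,0.105,0,0])

```text
t: 11.02
eef_pos: [600.8, 265.4, 152.8]
tcp_rot: [-3.141, 0.002, -0.018]
ft_force: [-1.1, 2.8, -6.0]
opening: 0.145
grip_force: 30.0
```

Request:
servo_tool(moves=[-0.025,0,-0.002,0,0,-0.0565,0.001,-0.0075,0,0,-0.087,0.001,-0.016,0,0,-0.117,0.002,-0.027,0,0,-0.145,0.002,-0.041,0,0,-0.172,0.003,-0.058,0,0,-0.192,0.003,-0.073,0,0,-0.208,0.003,-0.087,0,0,-0.2215,0.003,-0.101,0,0,-0.2215,0.003,-0.101,0,0,-0.2215,0.003,-0.101,0,0])

```text
t: 11.93
eef_pos: [512.0, 266.3, 114.7]
tcp_rot: [-3.141, -0.001, -0.017]
ft_force: [-9.6, -1.8, 14.3]
opening: 0.148
grip_force: 30.0
```

Request:
servo_tool(moves=[0.018,-0.001,0.018,0,0,0.042,-0.001,0.0385,0,0,0.068,-0.001,0.0565,0,0,0.096,-0.002,0.0715,0,0,0.1255,-0.002,0.084,0,0,0.156,-0.002,0.093,0,0,0.187,-0.003,0.0995,0,0,0.207,-0.003,0.101,0,0,0.2215,-0.003,0.101,0,0,0.2215,-0.003,0.101,0,0])

```text
t: 12.77
eef_pos: [601.0, 265.4, 153.2]
tcp_rot: [-3.141, 0.001, -0.018]
ft_force: [-2.3, 3.0, -4.0]
opening: 0.149
grip_force: 30.0
```

```bash
python3 n.py d2
```

```text
== scene 12.7667 [601.03 265.42 153.21] [-3.14  0.   -0.02]
board 408 x [551.88 661.33] z [ 66.62 106.09]
  y 68 [151.85 154.14 157.72]
  y 78 [151.42 153.75 157.51]
  y 90 [151.23 154.06 156.5 ]
  top y [151.3  155.95 162.32]
118:0 120:0 122:0 124:18 126:29 128:12 130:8 132:6 134:10 136:9 138:6 140:9 142:11 144:11 146:8 148:3 150:12 152:15 154:13 156:5 158:1 160:0 162:0 164:0 166:0 168:0 170:0 172:0 174:0 176:0 178:0 180:0 182:0 184:1 186:0 188:0 190:0 192:0 194:1 196:1 198:1 200:1 202:0 204:0 206:0 208:0 210:0
  handle 95 [597.27 611.88] [257.76 268.66]
  handle 115 [595.4  611.62] [257.28 268.09]
  handle 135 [594.29 613.9 ] [257.62 266.5 ]
  handle 155 [589.16 613.75] [251.95 277.56]
  handle 175 [592.61 614.43] [248.33 277.42]
  handle 195 [592.22 614.35] [246.91 280.79]
== side 12.8167 [600.9  265.41 153.21] [-3.14  0.   -0.02]
board 315 x [548.   603.61] z [ 66.37 106.76]
  y 68 [161.29 163.25 165.29]
  y 78 [159.74 163.55 164.75]
  y 90 [162.23 163.36 165.47]
  top y [154.45 160.92 164.67]
118:0 120:0 122:0 124:0 126:0 128:0 130:0 132:0 134:0 136:0 138:0 140:0 142:0 144:0 146:0 148:0 150:0 152:0 154:0 156:0 158:0 160:3 162:14 164:16 166:19 168:12 170:14 172:20 174:31 176:14 178:2 180:2 182:3 184:12 186:20 188:10 190:17 192:18 194:16 196:18 198:15 200:20 202:17 204:0 206:0 208:0 210:0
  handle 95 [593.84 608.61] [269.03 273.62]
  handle 115 [592.84 607.74] [266.4 273.5]
  handle 155 [586.98 588.27] [255.81 270.51]
  handle 175 [586.43 587.3 ] [257.75 269.55]
```

Request:
servo_tool(moves=[-0.025,0,-0.002,0,0,-0.0565,0.001,-0.0075,0,0,-0.087,0.001,-0.016,0,0,-0.117,0.002,-0.027,0,0,-0.145,0.002,-0.041,0,0,-0.172,0.003,-0.058,0,0,-0.192,0.003,-0.073,0,0,-0.208,0.003,-0.087,0,0,-0.2215,0.003,-0.101,0,0,-0.2215,0.003,-0.101,0,0,-0.2215,0.003,-0.101,0,0])

```text
t: 13.78
eef_pos: [511.9, 266.3, 114.8]
tcp_rot: [-3.141, -0.001, -0.018]
ft_force: [-11.6, -0.9, 16.0]
opening: 0.145
grip_force: 30.0
```

Request:
servo_tool(moves=[0.018,-0.001,0.018,0,0,0.042,-0.001,0.0385,0,0,0.068,-0.001,0.0565,0,0,0.096,-0.002,0.0715,0,0,0.1255,-0.002,0.084,0,0,0.156,-0.002,0.093,0,0,0.187,-0.003,0.0995,0,0,0.207,-0.003,0.101,0,0,0.2215,-0.003,0.101,0,0,0.2215,-0.003,0.101,0,0])

```text
t: 14.62
eef_pos: [601.0, 265.4, 153.1]
tcp_rot: [-3.141, 0.001, -0.018]
ft_force: [-1.4, 4.1, -4.2]
opening: 0.147
grip_force: 30.0
```

```bash
python3 n.py d3
python3 - <<'E'
from h import *
for t in("side0","d2side","d3side","bside"):
    P,C=cloud(t+".npz")
    J=P[(abs(P[:,0]-605)<42)&(P[:,2]>54)&(P[:,2]<66)]
    a=J[(J[:,1]>185)&(J[:,1]<215)][:,1]; b=J[(J[:,1]>162)&(J[:,1]<183)][:,1]
    print(t,len(a),np.percentile(a,[50,90,97]),np.percentile(b,[50,90,97]))
E
```

```text
== scene 14.6167 [601.04 265.4  153.13] [-3.14  0.   -0.02]
board 409 x [552.07 660.72] z [ 66.43 106.09]
  y 68 [148.95 151.75 154.13]
  y 78 [149.21 152.07 154.93]
  y 90 [149.03 152.17 155.47]
  top y [149.99 153.43 160.8 ]
118:0 120:0 122:5 124:17 126:25 128:12 130:8 132:9 134:10 136:12 138:7 140:9 142:9 144:9 146:4 148:11 150:17 152:10 154:3 156:0 158:0 160:0 162:0 164:0 166:0 168:0 170:0 172:0 174:0 176:0 178:0 180:0 182:0 184:0 186:1 188:0 190:1 192:0 194:1 196:1 198:0 200:1 202:0 204:0 206:0 208:0 210:0
  handle 95 [597.53 612.79] [258.64 271.53]
  handle 115 [598.58 612.79] [258.23 265.97]
  handle 135 [595.23 613.59] [257.19 271.82]
  handle 155 [588.92 615.03] [251.14 276.19]
  handle 175 [593.74 614.71] [248.4  278.89]
  handle 195 [591.74 614.37] [245.93 280.78]
== side 14.6667 [600.91 265.42 153.13] [-3.14  0.   -0.02]
board 312 x [548.12 599.63] z [ 66.53 107.52]
  y 68 [159.35 161.24 162.74]
  y 78 [158.2  161.36 162.99]
  y 90 [159.29 160.99 163.68]
  top y [152.67 158.9  162.79]
118:0 120:0 122:0 124:0 126:0 128:0 130:0 132:0 134:0 136:0 138:0 140:0 142:0 144:0 146:0 148:0 150:0 152:0 154:0 156:0 158:5 160:19 162:6 164:16 166:17 168:18 170:12 172:39 174:14 176:0 178:1 180:6 182:12 184:19 186:13 188:14 190:19 192:16 194:15 196:18 198:21 200:13 202:1 204:0 206:0 208:0 210:0
  handle 95 [594.38 608.69] [266.87 274.34]
  handle 115 [593.54 608.51] [264.66 273.24]
  handle 155 [586.93 589.55] [256.37 267.38]
side0 215 [198.96506495 206.07852147 207.02711715] [175.95769638 179.49191641 180.37192351]
d2side 158 [195.24050923 202.17538496 202.71647817] [171.27728919 176.1436077  177.24297376]
d3side 141 [193.99825561 200.18345353 200.93025186] [171.81107514 174.79577879 182.15465979]
bside 210 [198.71997976 205.72886267 207.1203568 ] [176.59664678 179.80812766 180.67142495]
```

Request:
servo_tool(moves=[-0.025,0,-0.002,0,0,-0.0565,0.001,-0.0075,0,0,-0.087,0.001,-0.016,0,0,-0.117,0.002,-0.027,0,0,-0.145,0.002,-0.041,0,0,-0.172,0.003,-0.058,0,0,-0.192,0.003,-0.073,0,0,-0.208,0.003,-0.087,0,0,-0.2215,0.003,-0.101,0,0,-0.2215,0.003,-0.101,0,0,-0.2215,0.003,-0.101,0,0])

```text
t: 15.63
eef_pos: [511.8, 266.3, 114.9]
tcp_rot: [-3.141, -0.001, -0.018]
ft_force: [-12.0, 0.4, 17.9]
opening: 0.147
grip_force: 30.0
```

Request:
servo_tool(moves=[0.018,-0.001,0.018,0,0,0.042,-0.001,0.0385,0,0,0.068,-0.001,0.0565,0,0,0.096,-0.002,0.0715,0,0,0.1255,-0.002,0.084,0,0,0.156,-0.002,0.093,0,0,0.187,-0.003,0.0995,0,0,0.207,-0.003,0.101,0,0,0.2215,-0.003,0.101,0,0,0.2215,-0.003,0.101,0,0])

```text
t: 16.47
eef_pos: [601.0, 265.4, 153.1]
tcp_rot: [-3.141, 0.001, -0.018]
ft_force: [-1.2, 4.6, -3.8]
opening: 0.144
grip_force: 30.0
```

```bash
python3 n.py d4|grep -A6 "== side"
python3 - <<'E'
from h import *
B=None
for t in("bside","cside","d1side","d2side","d3side","d4side"):
    P,C=cloud(t+".npz")
    J=P[(abs(P[:,0]-605)<42)&(P[:,2]>54)&(P[:,2]<66)]
    a=J[(J[:,1]>183)&(J[:,1]<215)][:,1]; F=P[(abs(P[:,0]-580)<25)&(abs(P[:,1]-160)<12)&(P[:,2]>68)&(P[:,2]<98)][:,1]
    b=J[(J[:,1]<179)&(J[:,1]>162)][:,1]
    print(t,len(a),"back",np.percentile(a,[85,90,95,97]).round(1),"pad back",np.percentile(b,[85,90]).round(1),"board face",np.median(F).round(2))
E
```

```text
== side 16.5167 [600.91 265.41 153.06] [-3.14  0.   -0.02]
board 310 x [548.1  599.33] z [ 66.32 106.55]
  y 68 [159.36 161.01 162.53]
  y 78 [159.06 160.89 162.53]
  y 90 [158.41 161.23 162.63]
  top y [152.61 158.34 162.55]
118:0 120:0 122:0 124:0 126:0 128:0 130:0 132:0 134:0 136:0 138:0 140:0 142:0 144:0 146:0 148:0 150:0 152:0 154:0 156:0 158:4 160:20 162:13 164:14 166:20 168:9 170:17 172:31 174:10 176:2 178:8 180:17 182:13 184:12 186:14 188:21 190:16 192:16 194:18 196:31 198:10 200:0 202:0 204:0 206:0 208:0 210:0
bside 211 back [205.3 205.7 206.8 207.1] pad back [178.3 178.5] board face 165.92
cside 209 back [205.2 206.  206.8 206.9] pad back [177.6 178.2] board face 165.81
d1side 271 back [203.2 203.6 204.4 204.7] pad back [177.1 177.6] board face 165.37
d2side 164 back [201.6 202.2 202.4 202.7] pad back [175.7 176.1] board face 163.39
d3side 152 back [199.3 200.1 200.5 200.9] pad back [173.7 174. ] board face 161.21
d4side 140 back [197.4 198.  198.3 198.6] pad back [173.5 174.2] board face 161.1
```

Request:
servo_tool(moves=[-0.025,0,-0.002,0,0,-0.0565,0.001,-0.0075,0,0,-0.087,0.001,-0.016,0,0,-0.117,0.002,-0.027,0,0,-0.141,0.002,-0.039,0,0,-0.141,0.002,-0.039,0,0,-0.141,0.002,-0.039,0,0])

```text
t: 17.15
eef_pos: [545.5, 266.0, 140.1]
tcp_rot: [-3.14, -0.005, -0.018]
ft_force: [-4.4, 0.2, 14.4]
opening: 0.145
grip_force: 30.0
```

Request:
servo_tool(moves=[0,0,0,0,0.1,0,0,0,0,0.3,0,0,0,0,0.5,0,0,0,0,0.5,0,0,0.06,0,0.5,0,0,0.14,0,0.5,0,0,0.22,0,0.5,0,0,0.3,0,0.5,0,0,0.3,0,0.5,0,0,0.3,0,0.5,0,0,0.3,0,0.5])

```text
t: 18.07
eef_pos: [544.3, 265.5, 256.7]
tcp_rot: [3.141, 0.001, -0.018]
ft_force: [0.7, 1.5, -0.9]
opening: 0.498
grip_force: 0.0
```

```bash
python3 n.py e
python3 - <<'E'
from h import *
for t in("d4side","eside"):
    P,C=cloud(t+".npz")
    J=P[(abs(P[:,0]-605)<42)&(P[:,2]>54)&(P[:,2]<66)]
    a=J[(J[:,1]>177)&(J[:,1]<215)][:,1]; F=P[(abs(P[:,0]-580)<25)&(abs(P[:,1]-160)<12)&(P[:,2]>68)&(P[:,2]<98)][:,1]
    b=J[(J[:,1]<175.5)&(J[:,1]>162)][:,1]
    print(t,len(a),"back",np.percentile(a,[85,90,95,97]).round(1),"pad back",np.percentile(b,[85,90]).round(1),"board face",np.median(F).round(2))
p=cv2.imread("pics/eside.png"); cv2.imwrite("pics/eb.png",p)
E
```

```text
== scene 18.0667 [544.28 265.54 256.75] [ 3.14  0.   -0.02]
board 406 x [551.93 661.11] z [ 66.64 106.4 ]
  y 68 [148.79 151.26 154.61]
  y 78 [149.31 151.68 154.3 ]
  y 90 [148.7  151.36 155.09]
  top y [148.03 152.8  159.83]
118:0 120:1 122:2 124:11 126:27 128:15 130:10 132:7 134:12 136:7 138:6 140:12 142:6 144:10 146:6 148:12 150:16 152:11 154:3 156:0 158:0 160:0 162:0 164:0 166:0 168:0 170:0 172:0 174:0 176:0 178:0 180:0 182:0 184:1 186:0 188:0 190:1 192:1 194:0 196:0 198:0 200:0 202:0 204:0 206:0 208:0 210:0
  handle 95 [578.53 597.05] [258.83 271.34]
  handle 115 [572.79 589.78] [257.7  271.11]
  handle 135 [562.07 583.33] [255.87 271.9 ]
  handle 155 [553.31 576.81] [257.32 269.56]
  handle 175 [545.38 568.51] [257.06 269.06]
== side 18.1167 [544.14 265.52 256.19] [ 3.14  0.   -0.02]
board 614 x [548.12 656.86] z [ 66.27 107.05]
  y 68 [159.15 160.86 162.58]
  y 78 [159.1  160.84 162.24]
  y 90 [158.69 160.61 162.73]
  top y [151.84 157.74 161.89]
118:0 120:0 122:0 124:0 126:0 128:0 130:0 132:0 134:0 136:0 138:0 140:0 142:0 144:0 146:0 148:0 150:0 152:0 154:0 156:2 158:10 160:18 162:20 164:15 166:23 168:18 170:24 172:34 174:8 176:5 178:18 180:17 182:16 184:16 186:23 188:12 190:20 192:17 194:32 196:29 198:1 200:0 202:0 204:0 206:0 208:0 210:0
  handle 95 [577.09 594.43] [267.65 273.93]
  handle 115 [568.81 586.44] [265.85 274.1 ]
  handle 135 [558.27 578.77] [266.85 274.54]
  handle 155 [549.72 573.24] [268.07 274.92]
  handle 175 [539.3  565.59] [265.48 274.8 ]
  handle 195 [546.12 559.24] [261.24 274.44]
d4side 172 back [197.2 197.8 198.1 198.5] pad back [173.4 173.8] board face 161.1
eside 199 back [196.  196.6 197.1 197.4] pad back [172.7 173.3] board face 161.0
```

View pics/eside.png

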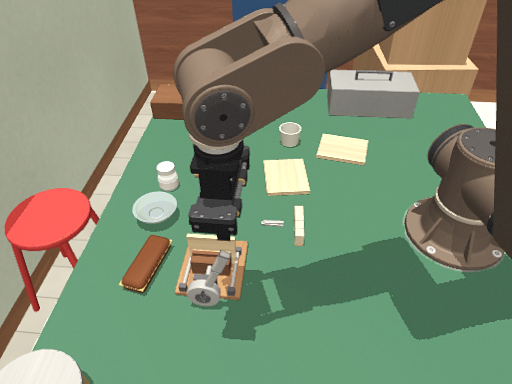

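The side view shows the board clamped upright at (212,243), the wrench released at (215,270), and the other objects where they were. The jaw carrier has moved about 3.3 mm past contact, so the clamp is firm.

```bash
python3 -c "
from cell import *
print(job_done())"
```

```text
the job is handed in; nothing more can be done
None
```

The divider stands upright and centred in the press, clamped firmly (screw turned about 2.4 rad from its start); the wrench is released, the other things look undisturbed, and the job was handed in at about 18 s.

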